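# Square up the price cards and hold the spring clamp open over them

### The job

Tap the three price cards standing in the slotted wooden stand together until their side edges line up, leaving them standing in the slot. Then take the spring clamp off the rim of the soap tray, and squeezing its handles, hold it wide open astride the middle of the pack's top edge: jaws well down over the edge, one on each side and clear of the cards, so that I can slip one more card in before it closes. Finish while still holding the clamp open there, and leave the other things on the counter alone.

Things in the scene. Friction and masses are not known exactly. Their poses are not given: they have to be found in the camera images.
- stand: fixed wooden card stand, 56 mm (its x) by 110 mm (its y), 32 mm high, with a slot 14 mm wide along its y through the middle, open at both ends and on top, slot floor 8 mm above the counter; origin on the counter under its centre. Stand and tray may be either one on the left and the other on the right
- card_front: stiff white-faced price card with brown board edges, 4 mm thick (its x), 52 mm wide (its y), 84 mm tall (its z), 16 g, loose, standing on its short edge in the stand's slot; origin at the middle of its lower edge; the card in the stand's -x side of the slot. The cards are alike; each starts pushed up to 9 mm to one side or the other
- card_mid: stiff white-faced price card with brown board edges, 4 mm thick (its x), 52 mm wide (its y), 84 mm tall (its z), 16 g, loose, standing on its short edge in the stand's slot; origin at the middle of its lower edge; the card in the middle. The cards are alike; each starts pushed up to 9 mm to one side or the other
- card_back: stiff white-faced price card with brown board edges, 4 mm thick (its x), 52 mm wide (its y), 84 mm tall (its z), 16 g, loose, standing on its short edge in the stand's slot; origin at the middle of its lower edge; the card in the stand's +x side of the slot. The cards are alike; each starts pushed up to 9 mm to one side or the other
- card_front_top (a point): middle of the top edge of card_front, 84 mm above its lower edge, 92 mm above the counter; axes as the card's
- card_mid_top (a point): middle of the top edge of card_mid, 84 mm above its lower edge, 92 mm above the counter; axes as the card's
- card_back_top (a point): middle of the top edge of card_back, 84 mm above its lower edge, 92 mm above the counter; axes as the card's
- tray: fixed open wooden tray, 120 mm (its x) by 150 mm (its y), 60 mm high, walls 6 mm thick, two soap bars inside; origin on the counter under its centre. The clamp sits on the rim of its -x wall, which lies 57 mm from the origin
- clamp: steel spring clamp, black rubber ends, 0.09 kg, 110 mm tall, 60 mm across handles, 26 mm along the pin. Two like levers, each with handle and jaw on one side: squeezing the handles along x opens the jaws. Sits jaws down on the tray's -x wall. Origin on the pivot pin (along y), 87 mm above the counter, jaws to 25 mm below the rim. This body is the -x lever; its axes lean with it as it turns
- clamp_lever (a joint): angle between the levers, rad: 0 clamped on the 6 mm wall, -0.12 shut, 0.72 fully open (a stop); each lever turns half when squeezed evenly. A spring shuts it: 5 N on each handle end starts it, 12 N opens it fully. Fully open the jaw tips gape about 42 mm, handles 23 mm across; at 0.40 they gape 27 mm, handles 40 mm
- clamp_jaw_near (a point): lower inner edge, mid-width, of the jaw pad (6 mm thick, 26 mm wide, 14 mm high) of body clamp's lever, 52 mm below the pivot with the clamp at rest
- clamp_jaw_far (a point): the same point of the other lever's jaw pad (+x side of the clamp)
- clamp_handle_near (a point): centre of the rounded end (12 mm diameter, 24 mm long along y) of body clamp's handle, 48 mm above the pivot and 24 mm to its -x at rest, 135 mm above the counter on the tray; squeeze here. Squeezed fully, the handle ends rise about 5 mm from the pivot
- clamp_handle_far (a point): the same point of the other handle, on its +x side
- tray_soap_a: paper-wrapped soap bar 48 x 48 x 26 mm lying in the tray; leave alone; origin under its centre
- tray_soap_b: second soap bar in the tray; leave alone; origin under its centre
- receipt_book: blue receipt book 143 x 102 x 14 mm; leave alone; origin under its centre
- calculator: pocket calculator 120 x 74 x 15 mm; leave alone; origin under its centre
- marker: felt marker 132 x 17 x 16 mm; leave alone; origin under its centre
- tape_roll: roll of packing tape, 93 mm across, 24 mm high; leave alone; origin under its centre
- stamp: wooden hand stamp 68 mm high; leave alone; origin under its centre
- honey_dipper: wooden honey dipper 159 mm long; leave alone; origin under its centre

How it is judged:
On the way, in this order (a step that is already met when the one before it is completed fails the run):
1. the three cards stand in the slot with their side edges lined up (y of card_front_top in the frame of card_mid_top between -0.003 and 0.003 m and y of card_back_top in the frame of card_mid_top between -0.003 and 0.003 m and y of card_front_top in the frame of card_back_top between -0.003 and 0.003 m and angle between each of card_front, card_mid, card_back's own z axis and vertical below 0.15 rad), for 0.3 s.
2. the clamp is off the tray, held up by the fingers (height (world z) of clamp above 0.115 m and contact force between the fingers and clamp above 3 N and contact force between clamp and card_front below 0.3 N and contact force between clamp and card_mid below 0.3 N and contact force between clamp and card_back below 0.3 N and contact force between clamp and stand below 0.3 N and contact force between clamp and tray below 0.3 N), for 0.2 s.
At the end, for the whole second after the job is handed in: Held and still, the clamp gapes over 0.40 rad, touching only the fingers; its jaw tips are either side of the middle card, over 9 mm from its mid-plane, 10-45 mm below its top, within 13 mm of its middle, pin within 0.3 rad of its width; cards upright in the slot, aligned within 3 mm (all of step 1 and z of clamp_jaw_near in the frame of card_mid_top between -0.045 and -0.01 m and y of clamp_jaw_near in the frame of card_mid_top between -0.013 and 0.013 m and z of clamp_jaw_far in the frame of card_mid_top between -0.045 and -0.01 m and y of clamp_jaw_far in the frame of card_mid_top between -0.013 and 0.013 m and contact force between the fingers and clamp above 3 N and contact force between clamp and card_front below 0.3 N and contact force between clamp and card_mid below 0.3 N and contact force between clamp and card_back below 0.3 N and contact force between clamp and stand below 0.3 N and contact force between clamp and tray below 0.3 N and ((x of clamp_jaw_near in the frame of card_mid_top above 0.009 m and x of clamp_jaw_far in the frame of card_mid_top below -0.009 m) or (x of clamp_jaw_far in the frame of card_mid_top above 0.009 m and x of clamp_jaw_near in the frame of card_mid_top below -0.009 m)) and value of joint clamp_lever above 0.4 rad and angle between the y axis of clamp and the y axis of card_mid, either way round below 0.3 rad and linear speed of clamp below 0.02 m/s and z of each of card_front_top, card_mid_top, card_back_top in the frame of stand below 0.097 m); the arm keeps its last pose, push and grip.
It fails at once if something that is to be left alone (soaps, receipt book, calculator, marker, tape roll, stamp, honey dipper) is shifted by more than 25 mm (distance of any of tray_soap_a, tray_soap_b, receipt_book, calculator, marker, tape_roll, stamp, honey_dipper from where it was at the start of the episode above 0.025 m).
It fails at once if a card is knocked over or pulled out of the slot (angle between any of card_front, card_mid, card_back's own z axis and vertical above 0.6 rad or z of any of card_front_top, card_mid_top, card_back_top in the frame of stand above 0.12 m).
It also fails if it takes over 51 s, if anything falls off the work surface, if the arm or the gripper's body presses on something with over 40 N, if the wrist force passes 120 N, or if a joint passes its speed limit or range.

### The arm

A 6-joint arm with a two-finger parallel gripper is mounted at the origin on a cart in front of the work surface, level with it; the furniture and walls round the work are solid. World frame = base frame: x ahead of the robot, y to its left, z up, the work surface at z = 0. Lengths are in m, angles in rad, forces in N, time in s.
With the tool pointing down it reaches from about 0.35 to 0.975 m from the base axis. Payload 17.4 kg.
Tool frame: the origin (TCP) lies at the very end of the fingers, on their centre line; the grasp point (between the pads) lies 19 mm behind it (manip.hold_point_z is the distance from the TCP to the grasp point, in m); z points along the fingers, y is the line along which they close (so a half turn about z gives the same grasp; the last joint's range is limited). The gripper opens to 85 mm and grips with 20 to 120 N. Pads are 22 mm wide; open, the fingers measure 114 mm over their backs; the gripper's body (76 mm by 85 mm) begins 54 mm behind the grasp point. The pads swing forward as they close: fully open they stand 13 mm farther back than shut.
Start: joints at [-1.367, 0.116, 1.442, -0, 1.584, -0.038], TCP at [0.162, -0.655, 0.231] pointing down, gripper open.
Joint ranges: [-2.83, 2.83], [-0.83, 2.19], [0.07, 2.5], [-1.14, 4.28], [0.01, 3], [-2.97, 2.97]. Speed limits (rad/s): [1.89, 1.89, 2.22, 3.14, 3.14, 3.14].

### API

Orientations are given as a rotation vector (axis times angle).
In Python, from rig import manip, vision, models gives the robot as it stands. The module is installed in compiled form; this text tells all that it offers.
- The arm moves only by the tool play_rows, never from a script. Its argument "deltas" is a list of rows, each a list of 7 numbers: the turn, a rotation vector about the world's x, y, z in fractions of the full range, 1 being 2 pi rad, then the shift along the world's x, y, z in a scale on which 1.0 is 1 m, then the closure, from -1 (fully open) to 1 (shut). A call has 1 to 12 rows; each row is the pose to reach, as a shift and turn from the pose commanded when the call began; what a row does not reach only later rows make up. A row lasts 1/8 s, in which the tool goes at most 62.5 mm and 10.7 degrees, less where a joint would pass 70% of its speed; a pose out of reach is approached as far as the arm can. A call with a gripper value outside its range is refused whole. The fingers move at their own pace and stop on an object; the grip force is fixed at half the most. Time passes only in rows, so rows that repeat a pose let the fingers close. It gives the time, the measured TCP pose, the force, the opening and the grip force at its end, in the units of the state.
- manip.observe(): the state, without advancing time (a new reading comes with each control period).
- vision.grab_frame(name): name is "scene" or "top" or "wrist"; returns a dict with "img" (384x512x3 uint8, red, green, blue), "fx", "fy", "cx", "cy" (pixels), "view" (4x4, takes a point from world to camera coordinates); the wrist camera has in their place "mount" (4x4, takes a point from camera to tool coordinates, whose origin is the TCP and whose axes are the flange's). Camera axes: x right, y down, z forward; pixel columns grow to the right and rows downward; lengths in m; the calibration is good to about 2 mm. A picture is of the moment at which its call begins: read the wrist's pose just before it. There is no depth.
- manip.sign_off(): hands the job in; it is judged then, once.
Trained networks look in the newest picture that a camera, given by its name, has taken for a name from the list of things; names that differ only in an ending like _2 or _b are one class to them, and where a whole thing is asked for, a point or a joint stands for the part that bears it (a point fixed in the world has none). Each returns a list of dicts, best first, with "conf" (0 to 1); they miss things now and then, are a little off and sometimes report something else, mostly with a low value. They report only what shows in the picture. A call takes as long as a camera call.
- models.spot_in(thing, camera): "centre" ([column, row] in pixels, amid what is visible of it).
- models.silhouettes(thing, camera): "mask" (384x512 bool, what is visible of it) and "centre" ([column, row] in pixels, amid what is visible of it).
- models.place_of(thing, camera): "centre" ([column, row] in pixels: a listed point, or the origin of a listed thing).
The state is a dict: "clock": time; "qpos": joint angles; "qvel": joint speeds; "tau": joint torques, N m; "eef_pos": TCP position; "tcp_rot": TCP orientation; "force": force on the tool from outside, world axes, zero at the start; "moment": the same for the moment, N m; "gripper_width": finger opening in m; "grasp_force": force on a finger pad.
Only numpy, scipy, OpenCV 4.12 (cv2) and the standard library are available. Lean on these libraries where they do the work, as an engineer would, in place of code of your own. Each camera call takes 0.05 s, during which the arm holds its last target. There are 200 camera calls.

## Working session

There is one attempt and no reset: what is moved stays moved. The work goes in short steps, Python scripts to look and compute and a tool call to move; the robot and the scene stay as the last step left them, time stands still between calls to the robot, and variables do not carry over. Pictures are saved under pics/ and viewed, at most 10 in all, crops included, and the job is handed in when it is done.

Besides the shell and the picture viewer there is one more tool, called after ">>>" as name([rows], argument=value, ...), one row to a line, values as JSON. play_rows: Moves the arm, as the interface text tells. Its arguments: {"type":"object","properties":{"deltas":{"type":"array"}},"required":["deltas"]}

```bash
mkdir -p pics
cat > h.py <<'E'
import numpy as np, cv2
from rig import manip, vision, models
from scipy.spatial.transform import Rotation as R
def grab(n):
    s=manip.observe(); f=vision.grab_frame(n)
    K=np.array([[f['fx'],0,f['cx']],[0,f['fy'],f['cy']],[0,0,1]])
    if 'view' in f: V=np.array(f['view'])
    else:
        T=np.eye(4);T[:3,:3]=R.from_rotvec(s['tcp_rot']).as_matrix();T[:3,3]=s['eef_pos']
        V=np.linalg.inv(T@np.array(f['mount']))
    return dict(img=f['img'],K=K,V=V,P=K@V[:3])
def save(f,n): cv2.imwrite('pics/'+n,f['img'][:,:,::-1])
def tri(obs):
    A=[]
    for P,(u,v) in obs: A+= [u*P[2]-P[0], v*P[2]-P[1]]
    A=np.array(A); A/=np.linalg.norm(A[:,:3],axis=1)[:,None]
    x=np.linalg.lstsq(A[:,:3],-A[:,3],rcond=None)[0]
    return x, np.abs(A[:,:3]@x+A[:,3]).max()
def onz(P,uv,z):
    u,v=uv; A=np.array([u*P[2]-P[0], v*P[2]-P[1]])
    return np.linalg.solve(A[:,:2],-A[:,3]-A[:,2]*z)
def proj(P,X):
    p=P@np.append(X,1); return p[:2]/p[2]
E
python3 - <<'E'
from h import *
s=manip.observe(); print(s); print(manip.hold_point_z)
F={n:grab(n) for n in('scene','top','wrist')}
for n in F: save(F[n],n+'0.png')
np.set_printoptions(precision=4,suppress=True)
for t in ['stand','tray','clamp','clamp_jaw_near','clamp_jaw_far','clamp_handle_near','clamp_handle_far','card_front_top','card_mid_top','card_back_top','stamp','tape_roll','marker']:
    o=[]
    for n in('scene','top'):
        r=models.place_of(t,n)
        print(t,n,[(np.round(a['centre'],1).tolist(),round(a['conf'],2)) for a in r[:3]])
        if r:o.append((F[n]['P'],r[0]['centre']))
    if len(o)==2: print('   ',tri(o))
for n in F: print(n,np.linalg.inv(F[n]['V']))
cv2.imwrite('pics/both.png',np.vstack([F['scene']['img'],F['top']['img']])[:,:,::-1])
E
```

```text
{'clock': 0.0, 'qpos': array([-1.36681932e+00,  1.16518121e-01,  1.44225276e+00, -1.74447230e-05,
        1.58402202e+00, -3.78411842e-02]), 'qvel': array([-0.00063696, -0.00101286,  0.00038335, -0.00049167, -0.00059869,
        0.00124283]), 'tau': array([ 1.04038289e-03, -7.31985712e+01, -6.32495999e+01, -5.36535509e-06,
        6.32038194e-03,  6.63487663e-05]), 'eef_pos': array([ 0.16156209, -0.65518446,  0.23054828]), 'tcp_rot': array([-3.11747122e+00, -3.78777874e-01,  1.83667156e-04]), 'force': array([-0.02434202, -0.21987101, -0.14411328]), 'moment': array([-0.00119322, -0.01265613, -0.04522582]), 'grasp_force': 0.0, 'gripper_width': 0.08524612491071099}
0.0187
stand scene [([220.5, 261.7], 0.73)]
stand top [([214.6, 202.1], 0.56), ([165.7, 233.9], 0.43)]
    (array([0.5535, 0.2084, 0.0061]), np.float64(0.00426285483085731))
tray scene [([284.8, 196.5], 0.68)]
tray top [([333.8, 207.4], 0.93), ([213.4, 201.1], 0.63), ([316.0, 201.5], 0.42)]
    (array([ 0.5381, -0.096 , -0.0056]), np.float64(0.0046426674255877765))
clamp scene [([308.0, 159.8], 0.64), ([350.8, 201.5], 0.63)]

[... 1629 characters left out ...]
6.7, 263.5], 0.53), ([202.6, 277.0], 0.48)]
marker scene [([301.6, 297.8], 0.63), ([351.1, 199.4], 0.42), ([154.4, 263.2], 0.21)]
marker top [([202.5, 276.6], 0.82), ([209.3, 191.6], 0.51)]
    (array([0.3667, 0.2355, 0.0063]), np.float64(0.002774291814151897))
scene [[-0.8987 -0.2151  0.3822  0.153 ]
 [-0.4382  0.4755 -0.7628  0.8561]
 [-0.0177 -0.853  -0.5216  0.64  ]
 [ 0.      0.      0.      1.    ]]
top [[-0.0108 -0.9802  0.1977  0.3714]
 [-0.9998  0.0136  0.0128  0.087 ]
 [-0.0153 -0.1975 -0.9802  0.9979]
 [ 0.      0.      0.      1.    ]]
wrist [[ 0.2385 -0.9264 -0.2913  0.2372]
 [-0.9711 -0.2276 -0.0712 -0.6374]
 [-0.0004  0.2999 -0.954   0.3729]
 [ 0.      0.      0.      1.    ]]
```

View pics/scene0.png

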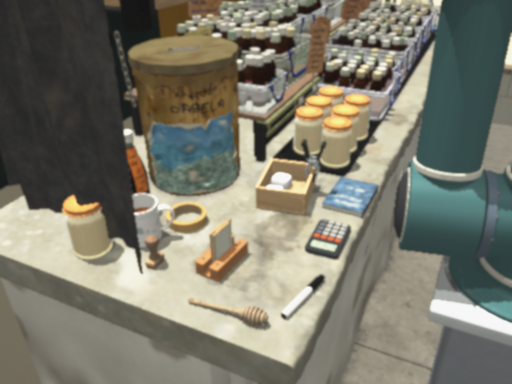

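View pics/top0.png

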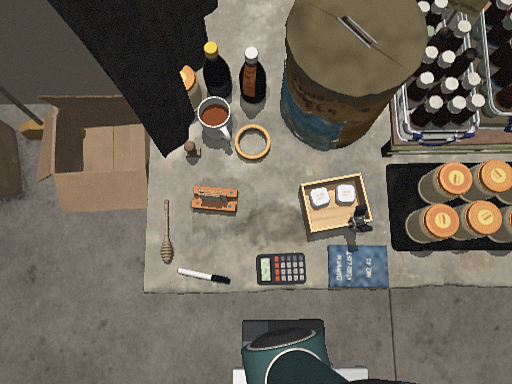

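The scene view shows the stand with cards at about (222,255), the tray at (285,190) and the clamp at (313,155). The top view shows the stand at (215,200), slot running left-right, and the tray at (335,205) with the clamp at (358,220) on its near wall. I'll look closer with the wrist camera.

The manual's scale: turns go in shares of 2 pi rad. Converting my numbers, -0.24 rad / 6.2832 = -0.0382.

>>> play_rows([
  [0, 0, 0, 0, 0, 0.1, -1],
  [0, 0, -0.0382, 0.28, 0.5, 0.13, -1],
  [0, 0, -0.0382, 0.28, 0.5, 0.13, -1],
  [0, 0, -0.0382, 0.28, 0.5, 0.13, -1],
  [0, 0, -0.0382, 0.28, 0.5, 0.13, -1],
  [0, 0, -0.0382, 0.28, 0.5, 0.13, -1],
  [0, 0, -0.0382, 0.28, 0.5, 0.13, -1],
  [0, 0, -0.0382, 0.28, 0.5, 0.13, -1],
  [0, 0, -0.0382, 0.28, 0.5, 0.13, -1],
  [0, 0, -0.0382, 0.28, 0.5, 0.13, -1],
  [0, 0, -0.0382, 0.28, 0.5, 0.13, -1],
  [0, 0, -0.0382, 0.28, 0.5, 0.13, -1],
])

```text
clock: 2.95
eef_pos: [0.4418, -0.155, 0.3613]
tcp_rot: [3.141, 0.006, -0.0]
force: [-0.1, 0.5, -0.1]
gripper_width: 0.0853
grasp_force: 0.0
```

Run:
```python
from h import *
s=manip.observe(); print(s['clock'],s['eef_pos'],s['tcp_rot'],s['qpos'])
f=grab('wrist'); save(f,'w1.png'); np.savez('w1.npz',**f); print(f['K'])
for t in ['tray','clamp','clamp_jaw_near','clamp_jaw_far','clamp_handle_near','clamp_handle_far']:
    print(t,[(np.round(a['centre'],1).tolist(),round(a['conf'],2)) for a in models.place_of(t,'wrist')[:3]])
```

```text
2.95 [ 0.44181418 -0.15500508  0.36132745] [ 3.14134358e+00  5.60533926e-03 -1.78265564e-06] [-3.91769963e-01 -3.39281866e-01  1.65148009e+00 -2.33607972e-04
  1.82930188e+00  1.17539789e+00]
[[269.78933831   0.         260.43675207]
 [  0.         269.78933831 192.54038135]
 [  0.           0.           1.        ]]
tray []
clamp [([248.8, 128.3], 0.92)]
clamp_jaw_near [([252.0, 128.2], 0.76)]
clamp_jaw_far [([251.4, 124.4], 0.57)]
clamp_handle_near [([248.3, 149.0], 0.7)]
clamp_handle_far [([244.5, 113.2], 0.77), ([49.8, 82.2], 0.62)]
```

View pics/w1.png

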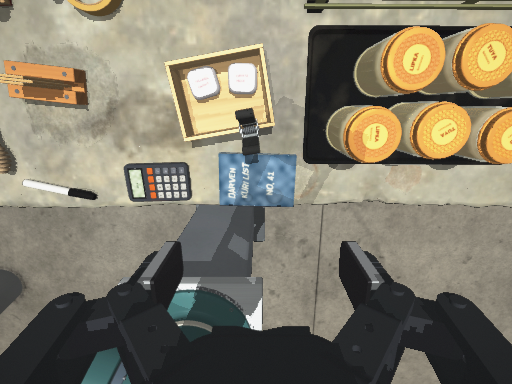

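The wrist view shows the clamp at (249,132) on the tray's near wall (185,139)-(273,122), and the stand at (45,82), slightly turned. Next, a close view over the stand.

>>> play_rows([
  [0, 0, 0, 0.04, 0.1, 0, -1],
  [0, 0, 0, 0.14, 0.36, -0.06, -1],
  [0, 0, 0, 0.14, 0.36, -0.06, -1],
  [0, 0, 0, 0.14, 0.36, -0.06, -1],
  [0, 0, 0, 0.14, 0.36, -0.06, -1],
  [0, 0, 0, 0.14, 0.36, -0.06, -1],
  [0, 0, 0, 0.14, 0.36, -0.06, -1],
  [0, 0, 0, 0.14, 0.36, -0.06, -1],
  [0, 0, 0, 0.14, 0.36, -0.06, -1],
  [0, 0, 0, 0.14, 0.36, -0.06, -1],
])

```text
clock: 4.55
eef_pos: [0.5816, 0.2033, 0.3021]
tcp_rot: [-3.141, -0.0, -0.002]
force: [-0.0, 0.4, 0.3]
gripper_width: 0.0851
grasp_force: 0.0
```

Run:
```python
from h import *
s=manip.observe(); print(s['clock'],s['eef_pos'],s['tcp_rot'],s['qpos'])
f=grab('wrist'); save(f,'w2.png'); np.savez('w2.npz',**f)
for t in ['stand','card_front_top','card_mid_top','card_back_top']:
    r=models.place_of(t,'wrist')[:3]
    z=0 if t=='stand' else .092
    print(t,[(np.round(a['centre'],1).tolist(),round(a['conf'],2),onz(f['P'],a['centre'],z)) for a in r])
# clamp from w1 + scene/top handles
w=np.load('w1.npz')
for uv in [(185,139),(273,122),(262,45),(165,63)]: print('tray',onz(w['P'],uv,.06))
T=grab('top');S=grab('scene')
for n,uv,a,b in [('near',(248.3,149),(371.8,226.8),(320.6,145.7)),('far',(244.5,113.2),(359.7,208.9),(302.8,140.1))]:
    print(n,onz(w['P'],uv,.135),tri([(w['P'],uv),(S['P'],b)]),tri([(w['P'],uv),(T['P'],a),(S['P'],b)]))
c=f['img'][40:240,130:380]; cv2.imwrite('pics/w2c.png',cv2.resize(c,None,fx=3,fy=3,interpolation=cv2.INTER_CUBIC)[:,:,::-1])
```

```text
4.55 [0.58156346 0.2033321  0.30212853] [-3.14138472e+00 -4.36977241e-04 -1.76038024e-03] [ 2.95002895e-01 -2.25500323e-02  1.47142441e+00 -1.28177768e-04
  1.69158560e+00  1.86550550e+00]
stand [([259.6, 171.5], 0.84, array([0.55729505, 0.20423375])), ([264.0, 171.9], 0.5, array([0.55659995, 0.19681745]))]
card_front_top [([259.6, 189.3], 0.62, array([0.55357239, 0.20399096]))]
card_mid_top [([459.9, 167.6], 0.57, array([ 0.58351614, -0.06257171])), ([469.0, 219.2], 0.44, array([ 0.5092547 , -0.09178037])), ([255.9, 190.1], 0.23, array([0.55243623, 0.20904306]))]
card_back_top [([259.1, 183.9], 0.84, array([0.56121252, 0.20465641]))]
tray [ 0.47101165 -0.03324725]
tray [ 0.49808621 -0.17552875]
tray [ 0.60772249 -0.15753274]
tray [ 0.58321763 -0.01242617]
near [ 0.46600939 -0.13901314] (array([ 0.46779551, -0.13821592,  0.13351761]), np.float64(0.002118669727298683)) (array([ 0.46797862, -0.14423583,  0.13344804]), np.float64(0.007853362437181072))
far [ 0.51281016 -0.13454102] (array([ 0.513688  , -0.13460106,  0.14088054]), np.float64(0.0008224380965972666)) (array([ 0.51076666, -0.13103835,  0.14057472]), np.float64(0.004867339635565515))
```

View pics/w2c.png

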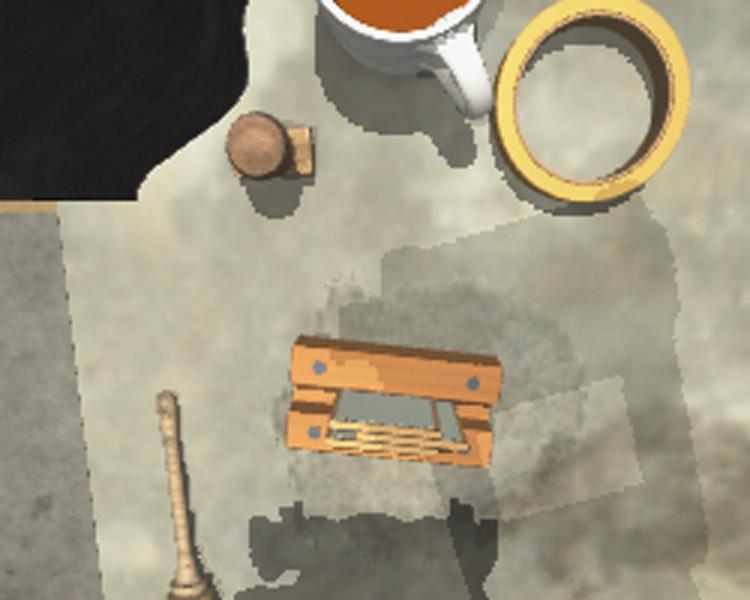

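The crop shows the stand with corners about (297,338), (500,357), (490,467), (288,447), the three staggered card tops around (395,437), and the slot turned about 5.7°.

Run:
```python
from h import *
w=np.load('w2.npz');P=w['P']
c=[onz(P,(u/3+130,v/3+40),.032) for u,v in [(297,345),(500,362),(490,467),(288,447)]]
print(c,np.mean(c,0)); 
for uv in [(328,437),(470,450),(399,440)]: print(onz(P,(uv[0]/3+130,uv[1]/3+40),.092))
S=grab('scene');T=grab('top')
for t,z in [('stand',0),('card_mid_top',.092)]:
  for n,F in [('scene',S),('top',T)]:
    r=models.place_of(t,n); print(t,n,[(round(a['conf'],2),onz(F['P'],a['centre'],z)) for a in r[:2]])
def big(F,u0,u1,v0,v1,k): return cv2.resize(F['img'][v0:v1,u0:u1],None,fx=k,fy=k,interpolation=cv2.INTER_CUBIC)
```

```text
[array([0.59057629, 0.25106374]), array([0.58171276, 0.14684845]), array([0.5248548 , 0.14996461]), array([0.53611987, 0.25778115])] [0.55831593 0.20141449]
[0.55874341 0.231504  ]
[0.55254763 0.16705122]
[0.55730635 0.19936253]
stand scene [(0.79, array([0.56452957, 0.20542456]))]
stand top []
card_mid_top scene [(0.55, array([0.5534697 , 0.19961179]))]
card_mid_top top []
```

Scaled: -0.1 rad / 6.2832 = -0.0159.

>>> play_rows([
  [0, 0, -0.0159, -0.024, -0.003, -0.06, -1],
  [0, 0, -0.0159, -0.024, -0.003, -0.12, -1],
  [0, 0, -0.0159, -0.024, -0.003, -0.16, -1],
  [0, 0, -0.0159, -0.024, -0.003, -0.18, -1],
  [0, 0, -0.0159, -0.024, -0.003, -0.2, -1],
  [0, 0, -0.0159, -0.024, -0.003, -0.22, -1],
  [0, 0, -0.0159, -0.024, -0.003, -0.24, -1],
  [0, 0, -0.0159, -0.024, -0.003, -0.258, -1],
  [0, 0, -0.0159, -0.024, -0.003, -0.258, -1],
])

```text
clock: 6.32
eef_pos: [0.5569, 0.2014, 0.0417]
tcp_rot: [3.137, -0.154, -0.004]
force: [0.0, -0.8, 0.3]
gripper_width: 0.0855
grasp_force: 0.0
```

Run:
```python
from h import *
s=manip.observe(); print(s['clock'],s['eef_pos'],s['force'])
f=grab('wrist');g=grab('scene')
a=cv2.resize(f['img'][60:360,100:420],None,fx=1.6,fy=1.6); b=cv2.resize(g['img'][190:300,170:280],(480,480),interpolation=cv2.INTER_CUBIC)
cv2.imwrite('pics/g1.png',cv2.resize(np.hstack([a,b]),(800,388))[:,:,::-1])
```

```text
6.325 [0.55694338 0.20143701 0.04166597] [ 0.00897149 -0.80417609  0.25667944]
```

View pics/g1.png

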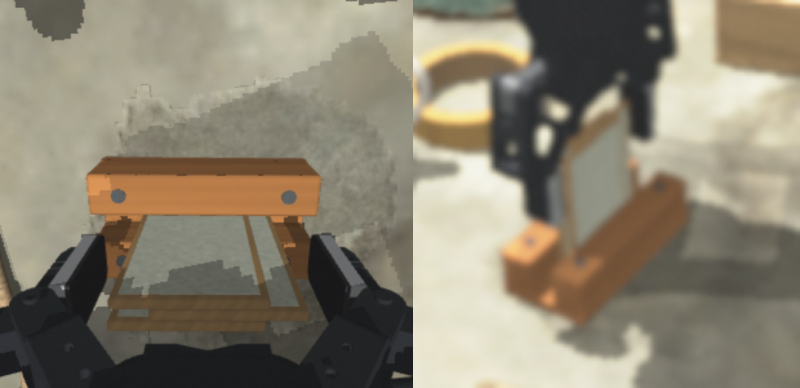

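Fingers straddle all three cards, and the stand appears square to the gripper. Closing.

>>> play_rows([
  [0, 0, 0, 0, 0, 0, -0.7],
  [0, 0, 0, 0, 0, 0, -0.5],
  [0, 0, 0, 0, 0, 0, -0.35],
  [0, 0, 0, 0, 0, 0, -0.25],
  [0, 0, 0, 0, 0, 0, -0.2],
  [0, 0, 0, 0, 0, 0, -0.15],
  [0, 0, 0, 0, 0, 0, -0.1],
  [0, 0, 0, 0, 0, 0, -0.1],
  [0, 0, 0, 0, 0, 0, -0.1],
])

```text
clock: 7.55
eef_pos: [0.5578, 0.2017, 0.0437]
tcp_rot: [-3.138, 0.154, -0.001]
force: [-1.3, -0.1, 5.7]
gripper_width: 0.0512
grasp_force: 62.2
```

>>> play_rows([
  [0, 0, 0, 0, 0, 0, -0.3],
  [0, 0, 0, 0, 0, 0, -0.6],
  [0, 0, 0, 0, 0, 0, -1],
  [0, 0, 0, 0, 0, 0, -1],
  [0, 0, 0, 0, 0, 0, -1],
  [0, 0, 0, 0, 0, 0, -1],
  [0, 0, 0, 0, 0, 0.02, -1],
  [0, 0, 0, 0, 0, 0.05, -1],
  [0, 0, 0, 0, 0, 0.1, -1],
  [0, 0, 0, 0.02, 0, 0.15, -1],
  [0, 0, 0, 0.02, 0, 0.15, -1],
  [0, 0, 0, 0.02, 0, 0.15, -1],
])

```text
clock: 9.05
eef_pos: [0.5775, 0.2016, 0.1938]
tcp_rot: [-3.138, 0.154, -0.001]
force: [-0.0, 0.2, -0.3]
gripper_width: 0.0855
grasp_force: 0.0
```

Run:
```python
from h import *
s=manip.observe(); print(s['clock'],s['eef_pos'],s['force'],s['gripper_width'])
f=grab('wrist');np.savez('w3.npz',**f);g=grab('scene')
print(s['tcp_rot'])
a=cv2.resize(f['img'][110:310,140:380],None,fx=2,fy=2,interpolation=cv2.INTER_CUBIC); b=cv2.resize(g['img'][205:285,185:250],(320,400),interpolation=cv2.INTER_CUBIC)
cv2.imwrite('pics/g2.png',np.hstack([a,b])[:,:,::-1])
for t in ['card_front_top','card_mid_top','card_back_top']:
    print(t,[(np.round(a['centre'],1),round(a['conf'],2),onz(f['P'],a['centre'],.092)) for a in models.place_of(t,'wrist')[:2]])
```

```text
9.05 [0.5774768  0.20155689 0.19378437] [-0.02542138  0.23708608 -0.28298195] 0.08547175419787723
[-3.13762864e+00  1.54368086e-01 -5.75886713e-04]
card_front_top [(array([181. , 246.5]), 0.75, array([0.5297482 , 0.28669452])), (array([264.9, 216.7]), 0.5, array([0.55369073, 0.19919369]))]
card_mid_top [(array([260.2, 210.9]), 0.51, array([0.56017419, 0.20315353]))]
card_back_top [(array([261.1, 207. ]), 0.63, array([0.56409545, 0.20188986]))]
```

View pics/g2.png

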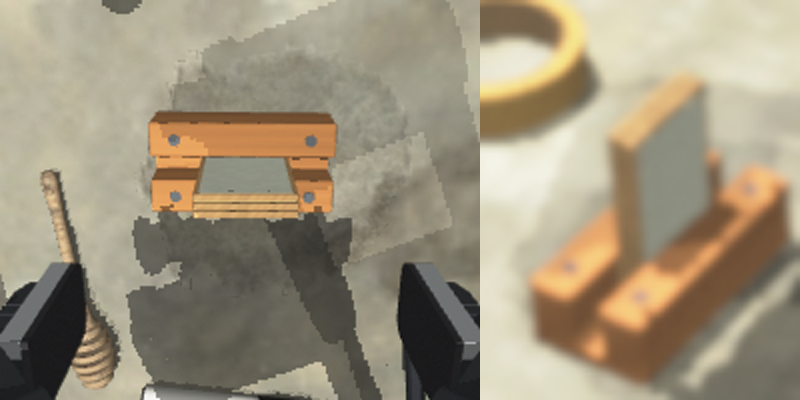

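The three card edges now line up: tops at crop (193–298, 196–217), standing upright in the slot. On to the clamp, with the gripper turned to close along its x.

Scaled: 0.15 rad / 6.2832 = 0.0239.

>>> play_rows([
  [0, 0, 0.0239, 0, 0, 0.06, -1],
  [0, 0, 0.0557, -0.03, -0.06, 0.09, -1],
  [0, 0, 0.0859, -0.0875, -0.28, 0.09, -1],
  [0, 0, 0.1146, -0.0875, -0.28, 0.09, -1],
  [0, 0, 0.1432, -0.0875, -0.28, 0.09, -1],
  [0, 0, 0.1719, -0.0875, -0.28, 0.09, -1],
  [0, 0, 0.2005, -0.0875, -0.28, 0.09, -1],
  [0, 0, 0.2292, -0.0875, -0.28, 0.09, -1],
  [0, 0, 0.2578, -0.0875, -0.28, 0.09, -1],
  [0, 0, 0.2833, -0.0875, -0.28, 0.09, -1],
  [0, 0, 0.2952, -0.0875, -0.28, 0.09, -1],
  [0, 0, 0.2952, -0.0875, -0.28, 0.09, -1],
])

```text
clock: 10.8
eef_pos: [0.49, -0.0783, 0.283]
tcp_rot: [-2.006, -2.417, 0.0]
force: [-0.2, 0.1, -0.9]
gripper_width: 0.0854
grasp_force: 0.0
```

Run:
```python
from h import *
s=manip.observe(); print(s['clock'],s['eef_pos'],s['tcp_rot'],s['qpos'])
f=grab('wrist');np.savez('w4.npz',**f); save(f,'w4.png')
w1=np.load('w1.npz'); 
A={'clamp':(248.8,128.3),'clamp_handle_near':(248.3,149),'clamp_handle_far':(244.5,113.2)}
for t,z in [('clamp',.087),('clamp_handle_near',.135),('clamp_handle_far',.135)]:
    r=models.place_of(t,'wrist')
    for a in r[:2]: print(t,np.round(a['centre'],1),round(a['conf'],2),onz(f['P'],a['centre'],z),tri([(f['P'],a['centre']),(w1['P'],A[t])]))
cv2.imwrite('pics/w4c.png',cv2.resize(f['img'][60:300,120:440],None,fx=2.4,fy=2.4,interpolation=cv2.INTER_CUBIC)[:,:,::-1])
P=np.load('w3.npz')['P']; print('pack',[onz(P,(u/2+140,v/2+110),.092) for u,v in [(193,200),(298,202),(192,214),(299,214)]])
```

```text
10.8 [ 0.4899731  -0.07830971  0.28297388] [-2.00589065e+00 -2.41722189e+00  3.80858487e-04] [-2.09904232e-01 -2.86472829e-01  1.73620558e+00  1.03085438e-05
  1.69240179e+00 -3.95361342e-01]
clamp [301.9 191.5] 0.69 [ 0.54977402 -0.0967457 ] (array([ 0.51834847, -0.11502049,  0.10925867]), np.float64(0.031174657338065792))
clamp [252.9 211.7] 0.62 [ 0.49151364 -0.13655373] (array([ 0.4907854 , -0.1376994 ,  0.08469163]), np.float64(0.0008564231116968135))
clamp_handle_near [229.2 223.7] 0.78 [ 0.46480164 -0.13755542] (array([ 0.46509851, -0.13895307,  0.13174505]), np.float64(0.00044088262499236697))
clamp_handle_near [253.5 199.3] 0.33 [ 0.48745538 -0.10261853] (array([ 0.47389199, -0.12943619,  0.08013732]), np.float64(0.016730476505850966))
clamp_handle_far [269.9 226.7] 0.64 [ 0.51238129 -0.13258237] (array([ 0.51279503, -0.13431119,  0.13115761]), np.float64(5.857878239740044e-05))
pack [array([0.5633766 , 0.22588074]), array([0.55730377, 0.17539926]), array([0.55617323, 0.22728346]), array([0.5509957, 0.1753374])]
```

View pics/w4c.png

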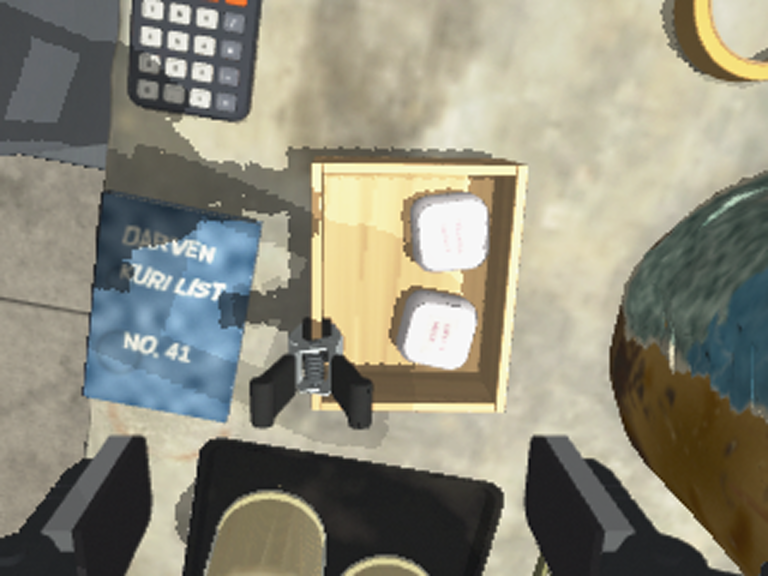

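The view shows the clamp at crop (315,370) with handle ends at (262,398) and (357,400), level with the finger line, so the yaw fits. Descending over the handles.

>>> play_rows([
  [0, 0, 0, -0.001, -0.03, -0.02, -1],
  [0, 0, 0, -0.001, -0.058, -0.05, -1],
  [0, 0, 0, -0.001, -0.058, -0.08, -1],
  [0, 0, 0, -0.001, -0.058, -0.11, -1],
  [0, 0, 0, -0.001, -0.058, -0.135, -1],
  [0, 0, 0, -0.001, -0.058, -0.155, -1],
  [0, 0, 0, -0.001, -0.058, -0.166, -1],
  [0, 0, 0, -0.001, -0.058, -0.166, -1],
])

```text
clock: 12.0
eef_pos: [0.489, -0.1363, 0.117]
tcp_rot: [-2.005, -2.418, 0.0]
force: [-0.4, -0.1, 0.5]
gripper_width: 0.0857
grasp_force: 0.0
```

Run:
```python
from h import *
s=manip.observe(); print(s['clock'],s['eef_pos'],s['tcp_rot'],s['force'])
f=grab('wrist');np.savez('w5.npz',**f)
cv2.imwrite('pics/w5c.png',cv2.resize(f['img'][100:384,90:440],None,fx=2,fy=2,interpolation=cv2.INTER_CUBIC)[:,:,::-1])
```

```text
12.0 [ 0.48903346 -0.1363095   0.11700647] [-2.00534184e+00 -2.41751491e+00  3.88039085e-04] [-0.35749499 -0.06504912  0.54895712]
```

View pics/w5c.png

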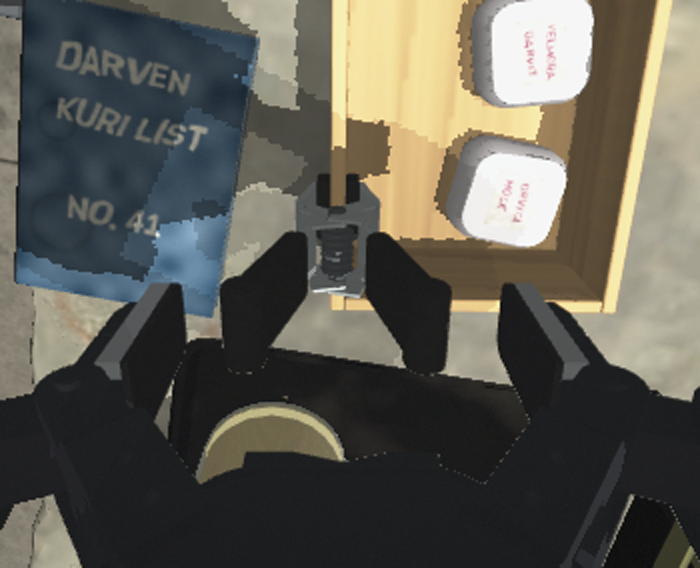

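Handle ends (265 and 425, row 370) sit centred between the pads. Squeezing, rising slightly to follow the handles.

>>> play_rows([
  [0, 0, 0, 0, 0, 0, -0.6],
  [0, 0, 0, 0, 0, 0, -0.4],
  [0, 0, 0, 0, 0, 0.001, -0.25],
  [0, 0, 0, 0, 0, 0.002, -0.1],
  [0, 0, 0, 0, 0, 0.004, 0.05],
  [0, 0, 0, 0, 0, 0.006, 0.2],
  [0, 0, 0, 0, 0, 0.008, 0.35],
  [0, 0, 0, 0, 0, 0.009, 0.5],
  [0, 0, 0, 0, 0, 0.009, 0.6],
  [0, 0, 0, 0, 0, 0.009, 0.6],
  [0, 0, 0, 0, 0, 0.009, 0.6],
])

```text
clock: 13.42
eef_pos: [0.4891, -0.1364, 0.1263]
tcp_rot: [-2.006, -2.418, 0.0]
force: [-0.4, 0.1, -1.5]
gripper_width: 0.0195
grasp_force: 58.6
```

Run:
```python
from h import *
s=manip.observe(); print(s['clock'],s['eef_pos'],s['tcp_rot'],s['force'],s['gripper_width'],s['grasp_force'])
f=grab('wrist');g=grab('scene')
a=cv2.resize(f['img'][130:360,130:380],None,fx=1.8,fy=1.8,interpolation=cv2.INTER_CUBIC);b=cv2.resize(g['img'][110:220,260:360],(320,a.shape[0]),interpolation=cv2.INTER_CUBIC)
cv2.imwrite('pics/w6c.png',np.hstack([a,b])[:,:,::-1])
```

```text
13.425 [ 0.48911177 -0.1363755   0.12626292] [-2.00554543e+00 -2.41809644e+00  4.05416270e-05] [-0.38813945  0.0799064  -1.5208413 ] 0.01945897113756558 58.56311023235321
```

View pics/w6c.png

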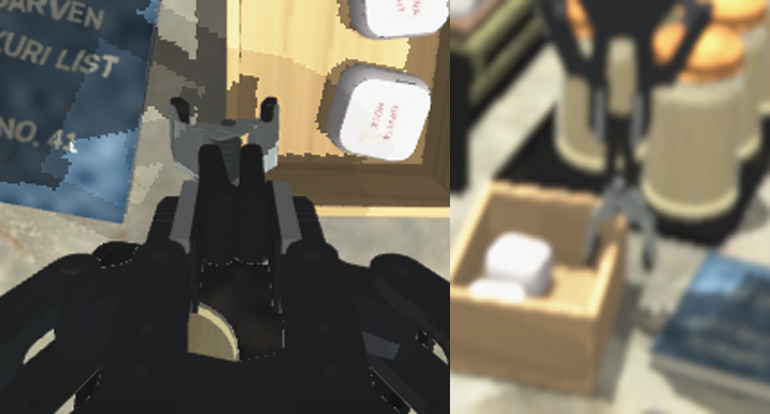

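The clamp is squeezed wide open: jaws at (180,105) and (268,105), free of the wall. Lifting straight up.

>>> play_rows([
  [0, 0, 0, 0, 0, 0.01, 0.6],
  [0, 0, 0, 0, 0, 0.03, 0.6],
  [0, 0, 0, 0, 0, 0.06, 0.6],
  [0, 0, 0, 0, 0, 0.09, 0.6],
  [0, 0, 0, 0, 0, 0.12, 0.6],
  [0, 0, 0, 0, 0, 0.13, 0.6],
  [0, 0, 0, 0, 0, 0.13, 0.6],
  [0, 0, 0, 0, 0, 0.13, 0.6],
])

```text
clock: 14.52
eef_pos: [0.4888, -0.1363, 0.2552]
tcp_rot: [-2.005, -2.417, 0.001]
force: [0.1, 0.2, -1.3]
gripper_width: 0.0198
grasp_force: 58.7
```

Run:
```python
from h import *
s=manip.observe(); print(s['clock'],s['eef_pos'],s['tcp_rot'],s['force'],s['gripper_width'],s['grasp_force'])
F={n:grab(n) for n in('scene','top','wrist')}
TR=R.from_rotvec(s['tcp_rot']).as_matrix()
for t in ['clamp','clamp_jaw_near','clamp_jaw_far','clamp_handle_near','clamp_handle_far']:
    o={}
    for n in F:
        r=models.place_of(t,n)
        print(t,n,[(np.round(a['centre'],1).tolist(),round(a['conf'],2)) for a in r[:2]])
        if r:o[n]=(F[n]['P'],r[0]['centre'])
    for c in (('scene','wrist'),('scene','top','wrist')):
        if all(k in o for k in c): x,e=tri([o[k] for k in c]); print('   ',c,x,e,x-s['eef_pos'])
f=F['wrist'];g=F['scene'];save(f,'w7.png');save(g,'s7.png');np.savez('w7.npz',**f);np.savez('s7.npz',**g)
a=cv2.resize(f['img'][130:360,130:380],None,fx=1.8,fy=1.8,interpolation=cv2.INTER_CUBIC);b=cv2.resize(g['img'][60:190,260:370],(350,414),interpolation=cv2.INTER_CUBIC)
cv2.imwrite('pics/w7c.png',np.hstack([a,b])[:,:,::-1])
```

```text
14.525 [ 0.48883129 -0.13626911  0.25515827] [-2.00468126e+00 -2.41703866e+00  7.95887625e-04] [ 0.14887028  0.24783134 -1.2750238 ] 0.01977007997394397 58.667795062065125
clamp scene [([310.8, 114.7], 0.8)]
clamp top [([374.6, 214.9], 0.6)]
clamp wrist [([256.7, 214.5], 0.92)]
    ('scene', 'wrist') [ 0.4917429  -0.13446958  0.21064462] 0.00516008163367232 [ 0.00291162  0.00179953 -0.04451365]
    ('scene', 'top', 'wrist') [ 0.48882916 -0.1364281   0.20949135] 0.008516680430595669 [-2.12803725e-06 -1.58991550e-04 -4.56669181e-02]
clamp_jaw_near scene [([326.5, 131.3], 0.85), ([312.6, 111.5], 0.62)]
clamp_jaw_near top []
clamp_jaw_near wrist [([231.6, 197.5], 0.84)]
    ('scene', 'wrist') [ 0.46189288 -0.14217477  0.17007761] 0.0028264126411262636 [-0.02693841 -0.00590567 -0.08508066]
clamp_jaw_far scene [([309.0, 130.8], 0.7)]
clamp_jaw_far top [([364.5, 209.2], 0.44)]
clamp_jaw_far wrist []
clamp_handle_near scene [([317.4, 91.0], 0.9), ([225.7, 312.7], 0.73)]
clamp_handle_near top [([216.0, 199.9], 0.33)]
clamp_handle_near wrist [([251.2, 252.4], 0.78)]
    ('scene', 'wrist') [ 0.48453448 -0.13542003  0.26847274] 3.7239598513205685e-05 [-0.0042968   0.00084908  0.01331448]
    ('scene', 'top', 'wrist') [0.45289121 0.07347004 0.41917107] 0.10752404091453119 [-0.03594007  0.20973915  0.16401281]
clamp_handle_far scene [([219.8, 226.8], 0.72), ([311.2, 87.6], 0.48)]
clamp_handle_far top [([379.4, 202.8], 0.58)]
clamp_handle_far wrist [([265.7, 252.8], 0.88)]
    ('scene', 'wrist') [ 0.64835561 -0.22784011 -0.13571565] 0.14576171997173376 [ 0.15952432 -0.09157101 -0.39087392]
    ('scene', 'top', 'wrist') [ 0.62009384 -0.23518956 -0.13538199] 0.17391418603993286 [ 0.13126255 -0.09892046 -0.39054025]
```

View pics/w7c.png

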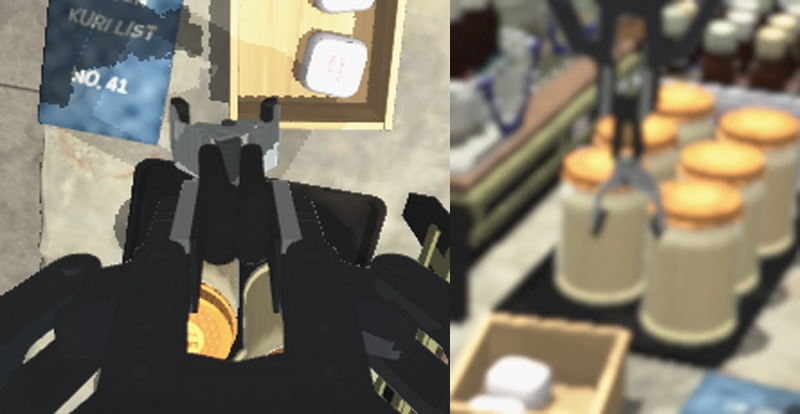

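The clamp hangs straight with jaws wide: tips at (180,105)/(268,105), about 88 mm below the TCP. Carrying it to above the pack.

Scaled: -0.289 rad / 6.2832 = -0.046.

>>> play_rows([
  [0, 0, -0.0016, 0.004, 0.02, 0, 0.6],
  [0, 0, -0.0064, 0.012, 0.06, 0, 0.6],
  [0, 0, -0.0127, 0.022, 0.1, 0, 0.6],
  [0, 0, -0.0191, 0.03, 0.145, 0, 0.6],
  [0, 0, -0.0255, 0.04, 0.19, 0, 0.6],
  [0, 0, -0.0318, 0.048, 0.235, 0, 0.6],
  [0, 0, -0.0382, 0.057, 0.28, 0, 0.6],
  [0, 0, -0.043, 0.064, 0.315, 0, 0.6],
  [0, 0, -0.046, 0.068, 0.334, 0, 0.6],
  [0, 0, -0.046, 0.068, 0.338, 0, 0.6],
  [0, 0, -0.046, 0.068, 0.338, 0, 0.6],
  [0, 0, -0.046, 0.068, 0.338, 0, 0.6],
])

```text
clock: 16.92
eef_pos: [0.5571, 0.2009, 0.2565]
tcp_rot: [2.333, 2.103, 0.0]
force: [0.2, -0.2, -1.2]
gripper_width: 0.0196
grasp_force: 58.7
```

Run:
```python
from h import *
s=manip.observe(); print(s['clock'],s['eef_pos'],s['tcp_rot'],s['force'],s['gripper_width'],s['grasp_force'])
F={n:grab(n) for n in('scene','top','wrist')}
for t in ['clamp','clamp_jaw_near','clamp_jaw_far','clamp_handle_near','card_mid_top','card_front_top','card_back_top']:
    o={}
    for n in F:
        r=models.place_of(t,n)
        z=.092 if 'card' in t else s['eef_pos'][2]-.088
        print(t,n,[(np.round(a['centre'],1).tolist(),round(a['conf'],2),onz(F[n]['P'],a['centre'],z)) for a in r[:2]])
        if r:o[n]=(F[n]['P'],r[0]['centre'])
    for c in (('scene','wrist'),):
        if all(k in o for k in c): x,e=tri([o[k] for k in c]); print('   ',c,x,e,x-s['eef_pos'])
f=F['wrist'];g=F['scene'];np.savez('w8.npz',**f)
a=cv2.resize(f['img'][110:310,150:370],None,fx=2.05,fy=2.05,interpolation=cv2.INTER_CUBIC);b=cv2.resize(g['img'][150:290,170:290],(340,410),interpolation=cv2.INTER_CUBIC)
cv2.imwrite('pics/w8c.png',np.hstack([a,b])[:,:,::-1])
```

```text
16.925 [0.5570958  0.20087805 0.25646173] [2.33322908e+00 2.10339216e+00 2.63045992e-04] [ 0.18197237 -0.20726779 -1.24041546] 0.01959015411815099 58.67120862007141
clamp scene [([214.0, 171.3], 0.67, array([0.60677999, 0.13172343])), ([213.6, 192.7], 0.2, array([0.56550032, 0.20439455]))]
clamp top [([205.2, 180.2], 0.81, array([0.56845029, 0.20789099])), ([214.2, 188.8], 0.33, array([0.54922863, 0.18827192]))]
clamp wrist [([255.2, 213.6], 0.85, array([0.55181699, 0.18503064]))]
    ('scene', 'wrist') [0.55674931 0.20722186 0.21937895] 0.002253418239258065 [-0.00034649  0.00634381 -0.03708278]
clamp_jaw_near scene [([230.7, 200.3], 0.73, array([0.52322246, 0.21452869])), ([212.7, 191.4], 0.62, array([0.56944188, 0.20101221]))]
clamp_jaw_near top [([205.2, 201.1], 0.78, array([0.52268616, 0.20721571])), ([319.4, 197.3], 0.69, array([ 0.52759291, -0.03599218]))]
clamp_jaw_near wrist [([233.5, 195.1], 0.66, array([0.53441719, 0.20481489])), ([133.5, 154.9], 0.46, array([0.45409265, 0.24970261]))]
    ('scene', 'wrist') [0.53220944 0.20072686 0.15759901] 0.0008676183363001133 [-0.02488
[... 1667 characters left out ...]
6.3, 310.3], 0.74, array([0.56026134, 0.00858752])), ([254.4, 174.1], 0.66, array([0.55163037, 0.20385488]))]
    ('scene', 'wrist') [0.58307839 0.08203511 0.07340061] 0.06908423398865524 [ 0.0259826  -0.11884294 -0.18306112]
card_back_top scene [([221.1, 226.7], 0.74, array([0.55449744, 0.20341662])), ([216.8, 225.8], 0.51, array([0.56373713, 0.20430856]))]
card_back_top top [([214.3, 187.1], 0.49, array([0.56969756, 0.19741423])), ([202.3, 172.6], 0.39, array([0.605163  , 0.22617318]))]
card_back_top wrist [([260.4, 174.7], 0.65, array([0.55851814, 0.2024065 ]))]
    ('scene', 'wrist') [0.55748544 0.20086927 0.08902072] 0.001191147385596114 [ 3.89648550e-04 -8.78455879e-06 -1.67441008e-01]
```

View pics/w8c.png

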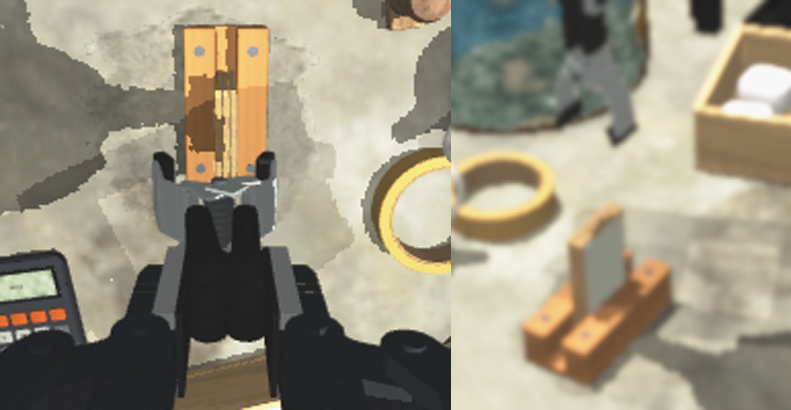

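Jaws straddle the pack in the wrist view, tips at crop (165,165)/(266,163), pack at column 226, so the jaws sit ~3–4 mm toward −x and I'll shift +3 mm. I have now viewed one picture over the limit of ten; from here I check numerically only.

>>> play_rows([
  [0, 0, 0, 0.003, 0.001, -0.01, 0.6],
  [0, 0, 0, 0.003, 0.001, -0.025, 0.6],
  [0, 0, 0, 0.003, 0.001, -0.04, 0.6],
  [0, 0, 0, 0.003, 0.001, -0.05, 0.6],
  [0, 0, 0, 0.003, 0.001, -0.055, 0.6],
  [0, 0, 0, 0.003, 0.001, -0.055, 0.6],
])

```text
clock: 18.88
eef_pos: [0.5601, 0.2026, 0.2011]
tcp_rot: [-2.333, -2.104, 0.0]
force: [0.0, -0.2, -1.9]
gripper_width: 0.0199
grasp_force: 58.7
```

```bash
cat > m.py <<'E'
from h import *
np.set_printoptions(precision=4,suppress=True)
s=manip.observe(); print(s['clock'],s['eef_pos'],s['force'],s['gripper_width'],s['grasp_force'])
F={n:grab(n) for n in('scene','top','wrist')}
zj=s['eef_pos'][2]-.09
for t in ['clamp','clamp_jaw_near','clamp_jaw_far','card_front_top','card_mid_top','card_back_top']:
    z=.092 if 'card' in t else zj+(.048 if t=='clamp' else 0)
    o={}
    for n in F:
        r=[(np.round(a['centre'],1),round(a['conf'],2),onz(F[n]['P'],a['centre'],z)) for a in models.place_of(t,n)]
        r=[a for a in r if np.linalg.norm(a[2]-s['eef_pos'][:2])<.04]
        if r: o[n]=(F[n]['P'],r[0][0]); print(t,n,*r[0])
    if 'scene' in o and 'wrist' in o: print('    ',*tri([o['scene'],o['wrist']]))
f=F['wrist']; P=f['P']; g=f['img'].astype(int)
# profile of pixel colours along the pack's line: warm (orange/brown) vs not
for y in (.19,.2,.21):
    p=proj(P,(.557,y,.092)); print('row',np.round(p,1),[tuple(g[int(p[1]),c]) for c in range(int(p[0])-14,int(p[0])+15,2)])
E
python3 m.py
```

```text
18.875 [0.5601 0.2026 0.2011] [ 0.0076 -0.2289 -1.8879] 0.019884729566203217 58.67195963859558
clamp scene [217.5 197.7] 0.96 [0.5578 0.2041]
clamp top [206.9 186.7] 0.49 [0.5561 0.2053]
clamp wrist [253.6 212.7] 0.9 [0.5567 0.2057]
     [0.5567 0.2061 0.1605] 0.00011945326218865127
clamp_jaw_near scene [232.3 223.8] 0.98 [0.5256 0.2089]
clamp_jaw_near top [209.  202.8] 0.72 [0.5291 0.2068]
clamp_jaw_far scene [212.9 216. ] 0.52 [0.5729 0.2015]
clamp_jaw_far top [209.2 181.2] 0.51 [0.5796 0.207 ]
clamp_jaw_far wrist [278.4 195.7] 0.67 [0.5777 0.2009]
     [0.5766 0.1986 0.1076] 0.001554118577577368
card_front_top scene [219.2 226. ] 0.88 [0.5591 0.2029]
card_front_top top [214.2 194.4] 0.4 [0.5523 0.1975]
card_front_top wrist [252.9 191.4] 0.73 [0.554  0.2015]
     [0.5558 0.204  0.0947] 0.0021304306623455282
card_mid_top scene [221.2 226.7] 0.39 [0.5543 0.2033]
card_mid_top top [211.2 194.7] 0.42 [0.5516 0.2045]
card_mid_top wrist [256.3 187.9] 0.67 [0.5577 0.2047]
     [0.5564 0.2031 0.0906] 0.0015874710972816342
card_back_top scene [218.7 228.2] 0.38 [0.5563 0.2098]
card_back_top 
[... 1546 characters left out ...]
)]
row [255.  182.8] [(np.int64(110), np.int64(77), np.int64(49)), (np.int64(111), np.int64(77), np.int64(49)), (np.int64(107), np.int64(75), np.int64(49)), (np.int64(108), np.int64(77), np.int64(49)), (np.int64(110), np.int64(79), np.int64(51)), (np.int64(114), np.int64(93), np.int64(65)), (np.int64(114), np.int64(92), np.int64(65)), (np.int64(114), np.int64(93), np.int64(65)), (np.int64(116), np.int64(93), np.int64(65)), (np.int64(114), np.int64(99), np.int64(76)), (np.int64(115), np.int64(93), np.int64(64)), (np.int64(106), np.int64(79), np.int64(53)), (np.int64(235), np.int64(170), np.int64(100)), (np.int64(232), np.int64(163), np.int64(96)), (np.int64(226), np.int64(158), np.int64(94))]
```

Jaws and pack now agree to about 1 mm in x and a few mm in y. Lowering the rest of the way slowly.

>>> play_rows([
  [0, 0, 0, 0, 0, -0.006, 0.6],
  [0, 0, 0, 0, 0, -0.012, 0.6],
  [0, 0, 0, 0, 0, -0.018, 0.6],
  [0, 0, 0, 0, 0, -0.024, 0.6],
  [0, 0, 0, 0, 0, -0.03, 0.6],
  [0, 0, 0, 0, 0, -0.036, 0.6],
  [0, 0, 0, 0, 0, -0.041, 0.6],
  [0, 0, 0, 0, 0, -0.041, 0.6],
  [0, 0, 0, 0, 0, -0.041, 0.6],
  [0, 0, 0, 0, 0, -0.041, 0.6],
])

```text
clock: 21.18
eef_pos: [0.5602, 0.2027, 0.1606]
tcp_rot: [2.333, 2.104, 0.001]
force: [-0.4, -0.3, -0.3]
gripper_width: 0.0197
grasp_force: 58.7
```

```bash
python3 m.py | grep -v row
```

```text
21.175 [0.5602 0.2027 0.1606] [-0.3841 -0.3407 -0.2522] 0.019685124288461486 58.6715430021286
clamp scene [219.2 215.2] 0.56 [0.5572 0.2033]
clamp top [212.1 204. ] 0.66 [0.5249 0.1987]
clamp wrist [255.1 213. ] 0.6 [0.5577 0.2056]
     [0.5571 0.2051 0.1193] 0.0008578373649908988
clamp_jaw_near scene [230.  239.2] 0.58 [0.5335 0.2073]
clamp_jaw_near top [210.  204.4] 0.73 [0.5324 0.2098]
clamp_jaw_near wrist [231.4 195.4] 0.84 [0.5353 0.2058]
     [0.5349 0.2051 0.0686] 8.068972354235981e-05
clamp_jaw_far top [213.1 187.5] 0.55 [0.5734 0.2029]
clamp_jaw_far wrist [278.3 196.4] 0.89 [0.5774 0.2005]
card_front_top scene [221.6 226.2] 0.92 [0.5544 0.2015]
card_front_top top [212.7 193.8] 0.61 [0.5537 0.201 ]
card_front_top wrist [252.4 205.3] 0.72 [0.5546 0.2021]
     [0.5544 0.202  0.0922] 0.00022519319404612492
card_mid_top scene [218.7 226.3] 0.52 [0.5595 0.2042]
card_mid_top wrist [230.8 199. ] 0.57 [0.5375 0.2095]
     [0.544  0.2196 0.1098] 0.004841875971480225
card_back_top scene [222.4 222.7] 0.64 [0.5588 0.1904]
card_back_top wrist [258.7 204.2] 0.56 [0.5599 0.2026]
     [0.557  0.2013 0.0975] 0.003986103410222208
```

Run:
```python
from h import *
fs=[]
for i in range(10):
    grab('wrist'); s=manip.observe(); fs.append(np.r_[s['force'],s['moment']])
print(np.round(np.mean(fs,0),2),np.round(np.std(fs,0),2))
```

```text
[ 0.21 -0.41 -0.98  0.02 -0.01 -0.01] [0.58 0.46 0.4  0.02 0.02 0.02]
```

The mean force (−0.98 N) is just the clamp's weight, so nothing is touching. Handing in.

```bash
python3 -c "
from rig import manip
print(manip.sign_off())"
```

```text
the job is handed in; nothing more can be done
None
```

The cards are lined up and standing in the slot, and the clamp is held wide open astride the middle of the pack, jaw tips about 23 mm below the card tops and touching nothing as far as the wrist force shows; it is handed in with no verdict returned, and I viewed 11 pictures, one over the limit of 10.

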